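# Load a ball under the press plunger and hold the plunger raised

## Task

Take the brass ball out of the pocket tray and drop it into the hopper of the green ball press, leaving the two grey balls in their pockets. Then draw the plunger straight up out of its bore, without forcing it against the sides, so that the ball rolls in underneath; stop where the whole red band shows above the brass collar but the blue band below it is still hidden. Finish while still holding the plunger there: do not let it go.

Things in the scene. Friction and masses are not known exactly. Their poses are not given: they have to be found in the camera images.
- press: Green ball press, fixed to the bench. Origin on the bench under the axis of its upright bore, z up; an open ball chute runs from the bore along the press's own -y. Guide tower 50 x 50 mm; the mouth of its brass collar is 92 mm above the bench. The bore takes the 22 mm plunger with about 1.2 mm of play in all.
- hopper (a point): Middle of the hopper's mouth, 70 mm above the bench, 115.5 mm along the press's own -y from the bore axis; axes as the press. About 60 x 60 mm, open above; its sides slope in to a chute that falls to the bore. Floor 25 mm below this point, outer end wall 8 mm above it. A ball let go within 15 mm sideways and up to 30 mm above this point rolls to the plunger in under 1.5 s.
- seat (a point): Centre of the bore's floor, the ball seat, 12 mm above the bench. At the start the plunger stands on it and stops the ball at the foot of the chute; once the plunger is drawn up about 25 mm the ball rolls under it by itself.
- plunger_grip (a point): Centre of the plunger's black grip, an upright cylinder 28 mm across and 36 mm high on the bore axis, at first 128 mm above the bench. Below it a 22 mm steel rod with a red and, lower, a blue band, both inside the bore at first. Raised 34 mm the whole red band shows; raised 48 mm the blue begins to show; raised 80 mm the rod is out.
- pocket_tray: Grey tray fixed to the bench, 180 mm along its own y, 50 mm wide, 4 mm thick with 8 mm high rims on the long sides. Origin at the bench under its centre. Three blue round pockets 17 mm across stand in a row along y, 60 mm apart, rims 26 mm above the bench; a ball sits 2 mm deep in each. Fingers fit beside a pocket, closing along the tray's x.
- ball_brass_center (a point): Centre of the brass (yellow) ball, 20 mm across, about 34 g; 34 mm above the bench in its pocket. Which of the three pockets it is in varies.
- ball_grey_1_center (a point): Centre of a dark grey steel ball of the same size, to be left in its pocket.
- ball_grey_2_center (a point): Centre of the other dark grey ball, to be left in its pocket.
- plunger: The plunger as a whole, 0.2 to 0.42 kg, loose: it drops back if let go. Origin at the centre of its foot, z along the rod towards the grip.

How it is judged:
By the outcome, as a careful person would: the job done as asked, in the order asked, and still so for the second after the job is handed in, while the arm keeps its last pose, push and grip.
It also fails if it takes over 45 s, if anything falls off the work surface, if the arm or the gripper's body presses on something with over 40 N, if the wrist force passes 120 N, or if a joint passes its speed limit or range.

## Robot

A 6-joint arm with a two-finger parallel gripper is mounted at the origin on a cart in front of the work surface, level with it; the furniture and walls round the work are solid. World frame = base frame: x ahead of the robot, y to its left, z up, the work surface at z = 0. Lengths are in m, angles in rad, forces in N, time in s.
With the tool pointing down it reaches from about 0.3 to 0.75 m from the base axis. Payload 8.5 kg.
Tool frame: the origin (TCP) lies at the centre of the arm's flange, where the gripper is bolted on; the fingertips stand 166 mm ahead of it and the grasp point (between the pads) lies ahead of it (env.grasp_offset is the z of the grasp point in the tool frame, in m); z points along the fingers, y is the line along which they close (so a half turn about z gives the same grasp; the last joint's range is limited). The gripper opens to 88 mm and grips with 3 to 60 N. Pads are 18 mm wide; open, the fingers measure 123 mm over their backs; the gripper's body (75 mm by 187 mm) begins 45 mm behind the grasp point.
Start: joints at [-1.491, 0.381, 1.297, -0, 1.464, -0.215], TCP at [0.16, -0.526, 0.405] pointing down, gripper open.
Joint ranges: [-3.11, 3.11], [-0.89, 2.33], [0.22, 2.48], [-1.42, 4.56], [0.17, 2.85], [-2.88, 2.88]. Speed limits (rad/s): [2.39, 2.39, 3.14, 3.14, 3.14, 3.14].

## Interface

Orientations are given as a rotation vector (axis times angle).
In Python, from bench import monitor, viewer, env gives the robot as it stands.
- The arm moves only by the tool step_arm, never from a script. Its argument "increments" is a list of rows, each an object with "translation": the shift along the world's x, y, z in m, a list of three; "angular": the turn, a rotation vector about the world's x, y, z in rad, a list of three; "claw": the finger opening in m, from 0 to 0.0881. A call has 1 to 5 rows; each row is the pose to reach, as a shift and turn from the pose commanded when the call began; what a row does not reach only later rows make up. A row lasts 1/12 s, in which the tool goes at most 41.7 mm and 7.16 degrees, less where a joint would pass 70% of its speed; a pose out of reach is approached as far as the arm can. A call with a gripper value outside its range is refused whole. The fingers move at their own pace and stop on an object; "grip_force" is the grip in N (left out, the last holds). Time passes only in rows, so rows that repeat a pose let the fingers close. It gives the time, the measured TCP pose, the force, the opening and the grip force at its end, in the units of the state.
- monitor.get_obs(): the state, without advancing time (a new reading comes with each control period).
- viewer.snapshot(name): name is "side" or "top" or "wrist"; returns the picture (480x640x3 uint8, red, green, blue); there is no depth.
- viewer.camera_params(name): a dict with "fx", "fy", "cx", "cy" (pixels), "R" (3x3) and "t" (3): a world point X has camera coordinates R X + t; the wrist camera has in their place "mount" (4x4, takes a point from camera to tool coordinates, whose origin is the TCP and whose axes are the flange's). Camera axes: x right, y down, z forward; pixel columns grow to the right and rows downward; lengths in m; the calibration is good to about 2 mm. A picture is of the moment at which its call begins: read the wrist's pose just before it. camera_params takes no time and is no camera call.
- env.close_job(): hands the job in; it is judged then, once.
The state is a dict: "time_s": time; "q": joint angles; "joint_vel": joint speeds; "effort": joint torques, N m; "ee_pos": TCP position; "eef_rot": TCP orientation; "contact_force": force on the tool from outside, world axes, zero at the start; "moment": the same for the moment, N m; "width": finger opening in m; "finger_force": force on a finger pad.
Only numpy, scipy, OpenCV 4.12 (cv2) and the standard library are available. Lean on these libraries where they do the work, as an engineer would, in place of code of your own. Each camera call takes 0.05 s, during which the arm holds its last target. There are 200 camera calls.

## Working session

There is one attempt and no reset: what is moved stays moved. The work goes in short steps, Python scripts to look and compute and a tool call to move; the robot and the scene stay as the last step left them, time stands still between calls to the robot, and variables do not carry over. Pictures are saved under pics/ and viewed, at most 10 in all, crops included, and the job is handed in when it is done.

Besides the shell and the picture viewer there is one more tool, called after ">>>" by a JSON object that holds its "api" and its "payload". step_arm: Moves the arm, as the interface text tells. Its arguments: {"type":"object","properties":{"increments":{"type":"array"},"grip_force":{"type":"number"}},"required":["increments"]}

```bash
mkdir -p pics
cat > h.py <<'E'
import numpy as np, cv2
from bench import monitor, viewer, env
from scipy.spatial.transform import Rotation as Ro
def snap(n,f):
    o=monitor.get_obs(); im=viewer.snapshot(n); cv2.imwrite(f'pics/{f}.png',im[:,:,::-1]); return o,im
def ray(n,uv,o=None):
    c=viewer.camera_params(n); d=np.array([(uv[0]-c['cx'])/c['fx'],(uv[1]-c['cy'])/c['fy'],1.])
    if 'mount' in c:
        M=np.array(c['mount']); R=Ro.from_rotvec(o['eef_rot']).as_matrix(); 
        return R@M[:3,3]+np.array(o['ee_pos']), R@M[:3,:3]@d
    R=np.array(c['R']); return -R.T@np.array(c['t']), R.T@d
def atz(n,uv,z,o=None):
    p,d=ray(n,uv,o); return p+d*(z-p[2])/d[2]
def proj(n,X,o=None):
    c=viewer.camera_params(n)
    if 'mount' in c:
        M=np.array(c['mount']); R=Ro.from_rotvec(o['eef_rot']).as_matrix()
        x=M[:3,:3].T@(R.T@(np.array(X)-o['ee_pos'])-M[:3,3])
    else: x=np.array(c['R'])@X+c['t']
    return c['fx']*x[0]/x[2]+c['cx'],c['fy']*x[1]/x[2]+c['cy']
E
python3 - <<'E'
from h import *
o,_=snap('top','top0'); snap('side','side0'); print(o, env.grasp_offset)
for n in('top','side','wrist'): print(viewer.camera_params(n))
E
```

```text
{'time_s': 0.0, 'q': array([-1.49129112e+00,  3.81131776e-01,  1.29825972e+00, -1.79493894e-05,
        1.46362111e+00, -2.15302017e-01]), 'joint_vel': array([-0.00173137,  0.00094808, -0.0004546 , -0.00117873, -0.00017546,
       -0.00101262]), 'effort': array([-8.91022391e-04, -4.37932956e+01, -2.24558812e+01,  7.12815765e-02,
        3.52289819e-02, -8.73884073e-05]), 'ee_pos': array([ 0.15979546, -0.52620765,  0.40417245]), 'eef_rot': array([-3.10612145e+00, -4.61201721e-01, -1.23306289e-04]), 'contact_force': array([ 0.30691921, -0.99427491, -0.50645158]), 'moment': array([ 0.03039004, -0.01201314, -0.00824824]), 'finger_force': 0.0, 'width': 0.08785409451705525} 0.1473
{'fx': 471.810356874875, 'fy': 471.810356874875, 'cx': 320.6505974930397, 'cy': 236.22205384210167, 'R': array([[-0.02738594, -0.99880134,  0.04056973],
       [-0.99616136,  0.02389299, -0.08421208],
       [ 0.08314181, -0.04272022, -0.99562163]]), 't': array([0.00523074, 0.47961975, 0.8964325 ])}
{'fx': 445.0577549334987, 'fy': 445.0577549334987, 'cx': 321.5940915664711, 'cy': 246.26713692766847, 'R': array([[-0.96406939, -0.26564665,  0.00143755],
       [-0.17114232,  0.61694279, -0.76817439],
       [ 0.20317607, -0.74081944, -0.64023905]]), 't': array([0.4509838 , 0.17376143, 0.88436   ])}
{'fx': 384.980810068541, 'fy': 384.980810068541, 'cx': 314.94135186598595, 'cy': 241.34331651961088, 'mount': array([[-1.10313574e-03, -9.49097829e-01, -3.14979513e-01,
         8.21900752e-02],
       [ 9.99999166e-01, -8.35387261e-04, -9.85050034e-04,
         2.50345776e-04],
       [ 6.71778976e-04, -3.14980337e-01,  9.49097959e-01,
         1.90880396e-02],
       [ 0.00000000e+00,  0.00000000e+00,  0.00000000e+00,
         1.00000000e+00]])}
```

View pics/top0.png

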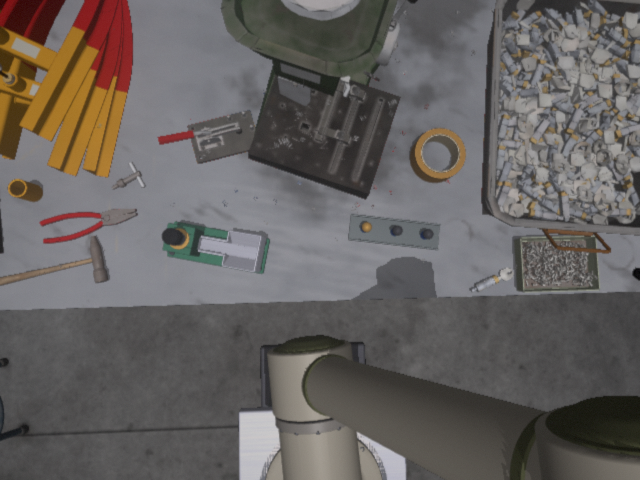

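View pics/side0.png

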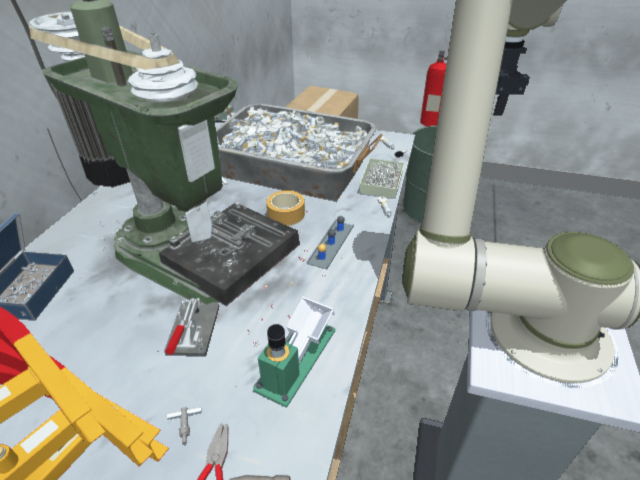

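Top view: the press bore is at about (177,237) and the hopper at (245,250). The tray has brass at (366,227) and greys at (397,230) and (426,234). I'll enlarge this for better pixel positions.

Run:
```python
from h import *
im=cv2.imread('pics/top0.png'); s=cv2.imread('pics/side0.png')
a=cv2.resize(im[205:280,155:275],(0,0),fx=5,fy=5,interpolation=cv2.INTER_CUBIC)
b=cv2.resize(im[205:255,340:445],(0,0),fx=5,fy=5,interpolation=cv2.INTER_CUBIC)[:, :600]
c=np.zeros((600,600,3),np.uint8); c[:375]=a; c[375:,:525]=b[:225]
cv2.imwrite('pics/c.png',c)
for n,uv,z in (('top',(366,227),.034),('top',(397,230),.034),('top',(426,234),.034),('top',(168,237),.146)): print(uv,atz(n,uv,z))
```

```text
(366, 227) [ 0.49414258 -0.09428096  0.034     ]
(397, 230) [ 0.48693966 -0.15411152  0.034     ]
(426, 234) [ 0.47786021 -0.21020864  0.034     ]
(168, 237) [0.47384947 0.25076167 0.146     ]
```

View pics/c.png

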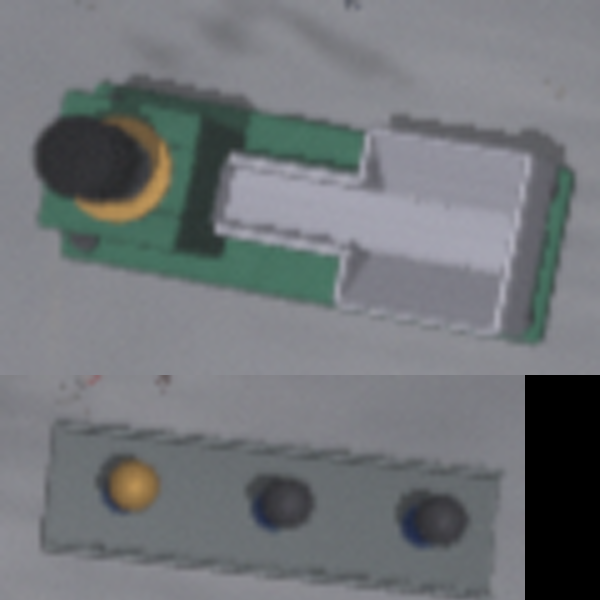

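Enlarged: brass ball at (366.6,227), greys at (397,230.6) and (427.8,234). Grip top is at (171.4,236), collar at (179,239), and hopper mouth centre at (241.8,251.4).

Run:
```python
from h import *
f=lambda u,z:atz('top',u,z)
b=f((366.6,227),.034);g=f((427.8,234),.034);print(b,g)
gp=f((171.4,236),.146);co=f((179,239),.092);h=f((241.8,251.4),.072);print(gp,co,h)
for a,c in((b,g),(gp,h),(co,h)):
    d=a-c; print('yaw y-axis',np.degrees(np.arctan2(-d[0],d[1])),np.hypot(*d[:2]))
q=monitor.get_obs();R=Ro.from_rotvec(q['eef_rot']).as_matrix();print(R, q['ee_pos']+R[:,2]*env.grasp_offset)
c=viewer.camera_params('side');print(-np.array(c['R']).T@c['t'])
```

```text
[ 0.4941157  -0.09544053  0.034     ] [ 0.47777667 -0.21371971  0.034     ]
[0.47537552 0.24520926 0.146     ] [0.47467678 0.24657927 0.092     ] [0.45106377 0.13907497 0.072     ]
yaw y-axis -7.865033449909161 0.11940237410741822
yaw y-axis -12.901926802202098 0.1088831867972467
yaw y-axis -12.388131558016921 0.11006702332469624
[[ 9.56856191e-01  2.90561899e-01 -1.12671389e-04]
 [ 2.90561802e-01 -9.56855377e-01  1.27547047e-03]
 [ 2.62792897e-04 -1.25317981e-03 -9.99999180e-01]] [ 0.1597859  -0.52605586  0.25688691]
[0.28483683 0.66775255 0.69903257]
```

>>> {"api": "step_arm", "payload": {"increments": [{"translation": [0.02, 0.026, 0], "angular": [0, 0, 0.08], "claw": 0.0881}, {"translation": [0.045, 0.058, 0], "angular": [0, 0, 0.16], "claw": 0.0881}, {"translation": [0.07, 0.09, 0], "angular": [0, 0, 0.24], "claw": 0.0881}, {"translation": [0.095, 0.122, 0], "angular": [0, 0, 0.32], "claw": 0.0881}, {"translation": [0.12, 0.154, 0], "angular": [0, 0, 0.4], "claw": 0.0881}]}}

```text
time_s: 0.52
ee_pos: [0.2805, -0.3706, 0.4045]
eef_rot: [-2.952, -1.074, -0.0]
contact_force: [0.7, -0.7, 0.3]
width: 0.088
finger_force: 0.0
```

>>> {"api": "step_arm", "payload": {"increments": [{"translation": [0.025, 0.032, -0.005], "angular": [0, 0, 0.09], "claw": 0.0881}, {"translation": [0.05, 0.064, -0.01], "angular": [0, 0, 0.18], "claw": 0.0881}, {"translation": [0.075, 0.097, -0.015], "angular": [0, 0, 0.27], "claw": 0.0881}, {"translation": [0.1, 0.129, -0.02], "angular": [0, 0, 0.36], "claw": 0.0881}, {"translation": [0.12, 0.155, -0.03], "angular": [0, 0, 0.45], "claw": 0.0881}]}}

```text
time_s: 0.93
ee_pos: [0.4009, -0.2149, 0.3751]
eef_rot: [2.635, 1.708, 0.001]
contact_force: [0.3, -0.7, 0.5]
width: 0.0881
finger_force: 0.0
```

>>> {"api": "step_arm", "payload": {"increments": [{"translation": [0.02, 0.025, -0.01], "angular": [0, 0, 0.07], "claw": 0.0881}, {"translation": [0.04, 0.05, -0.02], "angular": [0, 0, 0.14], "claw": 0.0881}, {"translation": [0.06, 0.08, -0.035], "angular": [0, 0, 0.21], "claw": 0.0881}, {"translation": [0.08, 0.105, -0.05], "angular": [0, 0, 0.287], "claw": 0.0881}, {"translation": [0.094, 0.122, -0.07], "angular": [0, 0, 0.287], "claw": 0.0881}]}}

```text
time_s: 1.35
ee_pos: [0.4949, -0.093, 0.3045]
eef_rot: [2.364, 2.068, 0.001]
contact_force: [0.3, -0.8, -0.2]
width: 0.0881
finger_force: 0.0
```

Run:
```python
from h import *
o,im=snap('wrist','w1'); print(o['ee_pos'],o['eef_rot'],o['q'])
np.save('o1.npy',[o['ee_pos'],o['eef_rot']])
print(proj('wrist',[.4941,-.0954,.034],o))
hsv=cv2.cvtColor(im,cv2.COLOR_RGB2HSV); m=cv2.inRange(hsv,(12,90,60),(30,255,255))
n,l,s,c=cv2.connectedComponentsWithStats(m)
for i in range(1,n):
    if s[i,4]>150: print(s[i],c[i],atz('wrist',(s[i,0]+s[i,2]/2,s[i,1]+s[i,3]/2),.034,o))
```

```text
[ 0.49491973 -0.09295682  0.30449458] [2.36365504e+00 2.06776865e+00 1.36079121e-03] [-4.21216628e-01  4.02015782e-01  1.58419114e+00  3.47086980e-04
  1.15400122e+00 -2.88014739e-01]
(np.float64(313.61425932909293), np.float64(242.90415557427897))
[302 229  28  27 596] [315.38926174 242.2466443 ] [ 0.49576772 -0.09533014  0.034     ]
[ 480  319   66   45 1712] [514.15478972 337.71728972] [ 0.63240449 -0.19328799  0.034     ]
[  52  367   48   77 1689] [ 70.27649497 405.13084665] [ 0.28711257 -0.20583472  0.034     ]
[ 531  367   48   77 1688] [559.54146919 405.11552133] [ 0.66739165 -0.25780132  0.034     ]
[460 423  34  29 444] [476.22522523 435.61711712] [ 0.60525763 -0.28214501  0.034     ]
[ 280  460  360   20 4452] [486.80682839 472.618823  ] [ 0.59071095 -0.31580745  0.034     ]
```

View pics/w1.png

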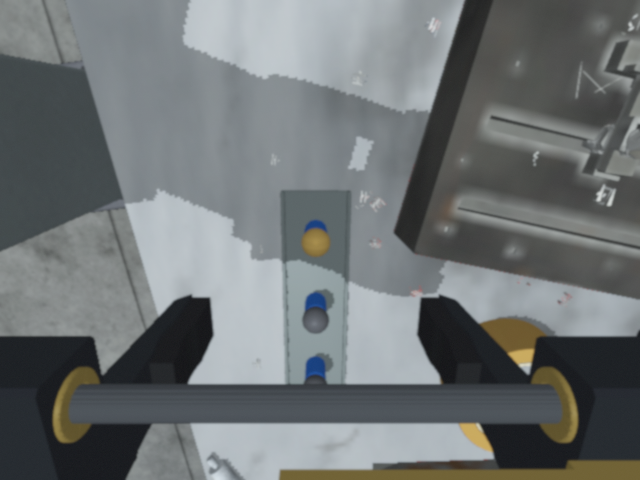

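Wrist view: the brass ball is at (316,242), with greys at (315,320) and (315,380), and the tray is aligned with the image vertical. The drill table's corner is at about (397,232) at its base and (418,253) at its top, so I'll check the clearance for the gripper body.

Run:
```python
from h import *
p=np.load('o1.npy');o=dict(ee_pos=p[0],eef_rot=p[1])
print(atz('wrist',(397,232),0,o)); 
for z in (.03,.04,.05,.06,.07,.08): print(z,atz('wrist',(418,253),z,o),atz('top',(370,195),z))
```

```text
[ 0.55774382 -0.10657632  0.        ]
0.03 [ 0.56595513 -0.1141058   0.03      ] [ 0.55687345 -0.10487873  0.03      ]
0.04 [ 0.56360545 -0.11009776  0.04      ] [ 0.55517316 -0.1033617   0.04      ]
0.05 [ 0.56125578 -0.10608973  0.05      ] [ 0.55347287 -0.10184468  0.05      ]
0.06 [ 0.5589061  -0.10208169  0.06      ] [ 0.55177258 -0.10032766  0.06      ]
0.07 [ 0.55655643 -0.09807365  0.07      ] [ 0.55007229 -0.09881063  0.07      ]
0.08 [ 0.55420675 -0.09406561  0.08      ] [ 0.548372   -0.09729361  0.08      ]
```

>>> {"api": "step_arm", "payload": {"increments": [{"translation": [0.0, -0.002, -0.025], "angular": [0, 0, 0], "claw": 0.05}, {"translation": [0.0, -0.002, -0.05], "angular": [0, 0, 0], "claw": 0.05}, {"translation": [0.0, -0.002, -0.07], "angular": [0, 0, 0], "claw": 0.05}, {"translation": [0.0, -0.002, -0.09], "angular": [0, 0, 0], "claw": 0.05}, {"translation": [0.0, -0.002, -0.1], "angular": [0, 0, 0], "claw": 0.05}], "grip_force": 8}}

```text
time_s: 1.82
ee_pos: [0.4933, -0.0971, 0.2025]
eef_rot: [-2.368, -2.06, 0.002]
contact_force: [-0.6, -0.2, 0.2]
width: 0.0571
finger_force: 0.0
```

>>> {"api": "step_arm", "payload": {"increments": [{"translation": [0.0, 0, -0.01], "angular": [0, 0, 0], "claw": 0.05}, {"translation": [0.0, 0, -0.019], "angular": [0, 0, 0], "claw": 0.05}, {"translation": [0.0, 0, -0.019], "angular": [0, 0, 0], "claw": 0.05}]}}

```text
time_s: 2.07
ee_pos: [0.4935, -0.0972, 0.1842]
eef_rot: [-2.368, -2.06, 0.002]
contact_force: [-0.5, -0.3, -0.7]
width: 0.0498
finger_force: 0.0
```

>>> {"api": "step_arm", "payload": {"increments": [{"translation": [0, 0, 0], "angular": [0, 0, 0], "claw": 0.03}, {"translation": [0, 0, 0], "angular": [0, 0, 0], "claw": 0.022}, {"translation": [0, 0, 0], "angular": [0, 0, 0], "claw": 0.015}, {"translation": [0, 0, 0], "angular": [0, 0, 0], "claw": 0.01}, {"translation": [0, 0, 0], "angular": [0, 0, 0], "claw": 0.01}]}}

```text
time_s: 2.48
ee_pos: [0.494, -0.0973, 0.1863]
eef_rot: [2.369, 2.061, 0.001]
contact_force: [1.9, 0.1, 1.7]
width: 0.0192
finger_force: 8.4
```

>>> {"api": "step_arm", "payload": {"increments": [{"translation": [0, 0, 0.01], "angular": [0, 0, 0], "claw": 0.01}, {"translation": [0, 0, 0.03], "angular": [0, 0, 0], "claw": 0.01}, {"translation": [0, 0, 0.06], "angular": [0, 0, 0], "claw": 0.01}, {"translation": [0, 0.01, 0.09], "angular": [0, 0, 0], "claw": 0.01}, {"translation": [0, 0.02, 0.115], "angular": [0, 0, 0], "claw": 0.01}]}}

```text
time_s: 2.9
ee_pos: [0.4937, -0.0772, 0.3028]
eef_rot: [2.37, 2.06, 0.001]
contact_force: [1.5, 0.2, -0.5]
width: 0.0189
finger_force: 8.0
```

>>> {"api": "step_arm", "payload": {"increments": [{"translation": [-0.005, 0.025, 0.01], "angular": [0, 0, -0.02], "claw": 0.01}, {"translation": [-0.01, 0.055, 0.02], "angular": [0, 0, -0.04], "claw": 0.01}, {"translation": [-0.018, 0.085, 0.02], "angular": [0, 0, -0.06], "claw": 0.01}, {"translation": [-0.025, 0.115, 0.02], "angular": [0, 0, -0.082], "claw": 0.01}, {"translation": [-0.032, 0.145, 0.02], "angular": [0, 0, -0.082], "claw": 0.01}]}}

```text
time_s: 3.32
ee_pos: [0.461, 0.069, 0.3212]
eef_rot: [2.454, 1.961, 0.001]
contact_force: [1.2, 0.1, -1.1]
width: 0.0192
finger_force: 8.0
```

>>> {"api": "step_arm", "payload": {"increments": [{"translation": [-0.004, 0.025, 0], "angular": [0, 0, 0], "claw": 0.01}, {"translation": [-0.008, 0.05, 0], "angular": [0, 0, 0], "claw": 0.01}, {"translation": [-0.011, 0.067, 0], "angular": [0, 0, 0], "claw": 0.01}, {"translation": [-0.011, 0.067, 0], "angular": [0, 0, 0], "claw": 0.01}]}}

```text
time_s: 3.65
ee_pos: [0.4499, 0.137, 0.321]
eef_rot: [-2.449, -1.967, -0.001]
contact_force: [0.7, -0.2, -1.2]
width: 0.0187
finger_force: 8.0
```

Run:
```python
from h import *
o,im=snap('wrist','w2'); print(o['ee_pos'],o['eef_rot'],o['width'])
np.save('o2.npy',[o['ee_pos'],o['eef_rot']])
for X in([.4505,.1365,.07],[.4753,.249,.092],[.4753,.249,.146]): print(proj('wrist',X,o))
```

```text
[0.44987097 0.1370266  0.32097526] [-2.44939012e+00 -1.96653445e+00 -5.77301800e-04] 0.01871037448634385
(np.float64(316.05170556973246), np.float64(249.6958102720669))
(np.float64(315.92621736943545), np.float64(43.505191696228195))
(np.float64(316.28417390004995), np.float64(17.27444532475039))
```

View pics/w2.png

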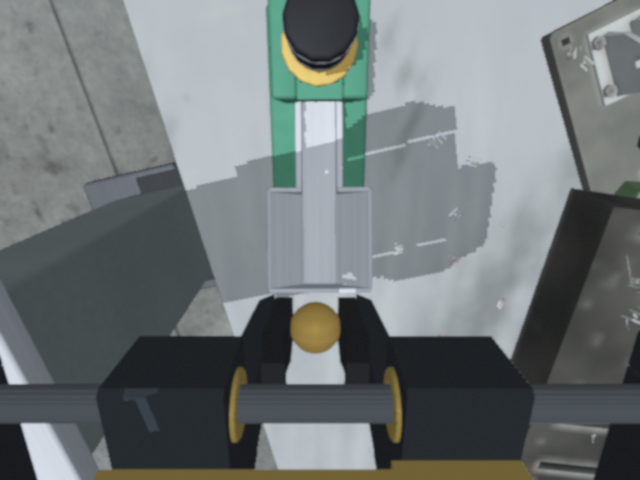

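Wrist view: the ball is held at (316,328). The hopper mouth spans (268–371, 188–290), centre (320,239). The collar is centred at about (320,47), and the grip at about column 321.

Run:
```python
from h import *
p=np.load('o2.npy');o=dict(ee_pos=p[0],eef_rot=p[1])
print(atz('wrist',(320,239),.07,o),atz('wrist',(319.5,47),.092,o),atz('wrist',(321,22),.146,o))
a,b=[atz('wrist',u,z,o)for u,z in(((319,188+51),.07),((319.5,47),.092))];d=b-a;print(np.degrees(np.arctan2(-d[0],d[1])),np.hypot(*d[:2]))
```

```text
[0.45449515 0.14297318 0.07      ] [0.47668186 0.24710618 0.092     ] [0.47662863 0.24716948 0.146     ]
-12.368466393470225 0.10646652741465999
```

>>> {"api": "step_arm", "payload": {"increments": [{"translation": [0.002, 0.001, -0.025], "angular": [0, 0, 0], "claw": 0.01}, {"translation": [0.002, 0.001, -0.05], "angular": [0, 0, 0], "claw": 0.01}, {"translation": [0.002, 0.001, -0.066], "angular": [0, 0, 0], "claw": 0.01}, {"translation": [0.002, 0.001, -0.074], "angular": [0, 0, 0], "claw": 0.01}, {"translation": [0.002, 0.001, -0.074], "angular": [0, 0, 0], "claw": 0.01}]}}

```text
time_s: 4.12
ee_pos: [0.4529, 0.1349, 0.2456]
eef_rot: [-2.453, -1.961, 0.004]
contact_force: [0.6, -0.4, -0.8]
width: 0.0192
finger_force: 8.0
```

>>> {"api": "step_arm", "payload": {"increments": [{"translation": [0, 0, 0], "angular": [0, 0, 0], "claw": 0.03}, {"translation": [0, 0, 0], "angular": [0, 0, 0], "claw": 0.04}, {"translation": [0, 0, 0], "angular": [0, 0, 0], "claw": 0.05}, {"translation": [0, 0, 0], "angular": [0, 0, 0], "claw": 0.05}, {"translation": [0, 0, 0], "angular": [0, 0, 0], "claw": 0.05}]}}

```text
time_s: 4.53
ee_pos: [0.4528, 0.1358, 0.2473]
eef_rot: [2.452, 1.963, 0.001]
contact_force: [-0.2, 0.0, -0.3]
width: 0.0489
finger_force: 0.0
```

>>> {"api": "step_arm", "payload": {"increments": [{"translation": [0, 0, 0.02], "angular": [0, 0, 0], "claw": 0.05}, {"translation": [0, 0, 0.05], "angular": [0, 0, 0], "claw": 0.06}, {"translation": [0, 0, 0.08], "angular": [0, 0, 0], "claw": 0.06}, {"translation": [0, 0, 0.1], "angular": [0, 0, 0], "claw": 0.06}, {"translation": [0.003, 0.02, 0.11], "angular": [0, 0, 0], "claw": 0.06}]}}

```text
time_s: 4.95
ee_pos: [0.4558, 0.1545, 0.3599]
eef_rot: [2.452, 1.958, 0.005]
contact_force: [0.5, -0.1, 0.1]
width: 0.0599
finger_force: 0.0
```

Run:
```python
from h import *
o,im=snap('wrist','w3'); print(o['ee_pos'],o['eef_rot'],o['width'])
np.save('o3.npy',[o['ee_pos'],o['eef_rot']])
```

```text
[0.45575675 0.15448819 0.359861  ] [2.45249402 1.95839922 0.0051465 ] 0.0598640499940063
```

View pics/w3.png

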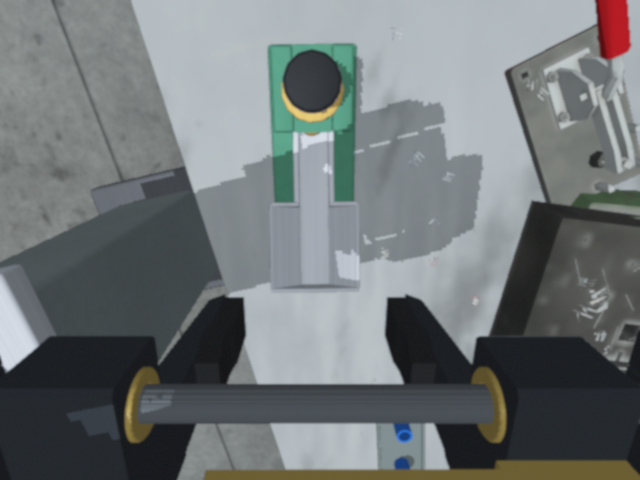

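Wrist view: the ball has rolled to the tower, with a brass sliver at (313,132). Grip top is centred at (313,81) and the collar at about (312,90).

Run:
```python
from h import *
p=np.load('o3.npy');o=dict(ee_pos=p[0],eef_rot=p[1])
print(atz('wrist',(313,81),.146,o),atz('wrist',(312,90),.092,o))
a,b=[atz('wrist',u,.07,o)for u in((315,250),(313,150))];d=b-a;print(np.degrees(np.arctan2(-d[0],d[1])))
R=Ro.from_rotvec(p[1]).as_matrix();print(R,np.degrees(np.arctan2(R[1,1],R[0,1])))
s=o['ee_pos'];print(monitor.get_obs()['ee_pos'])
```

```text
[0.47734635 0.24870715 0.146     ] [0.47653294 0.24791643 0.092     ]
-11.76406169183012
[[ 2.21256200e-01  9.75205322e-01  4.50263927e-03]
 [ 9.75215518e-01 -2.21256746e-01 -3.82832975e-04]
 [ 6.22898559e-04  4.47574785e-03 -9.99989790e-01]] -12.78298866415932
[0.45610078 0.15768912 0.36063062]
```

>>> {"api": "step_arm", "payload": {"increments": [{"translation": [0.007, 0.03, 0], "angular": [0, 0, 0], "claw": 0.06}, {"translation": [0.014, 0.06, 0], "angular": [0, 0, 0], "claw": 0.06}, {"translation": [0.021, 0.09, 0], "angular": [0, 0, 0], "claw": 0.06}, {"translation": [0.021, 0.09, -0.02], "angular": [0, 0, 0], "claw": 0.06}, {"translation": [0.021, 0.09, -0.02], "angular": [0, 0, 0], "claw": 0.06}]}}

```text
time_s: 5.42
ee_pos: [0.4762, 0.2467, 0.3338]
eef_rot: [-2.449, -1.965, 0.007]
contact_force: [-1.0, -0.8, -1.5]
width: 0.0598
finger_force: 0.0
```

>>> {"api": "step_arm", "payload": {"increments": [{"translation": [0, 0, 0], "angular": [0, 0, 0], "claw": 0.06}, {"translation": [0, 0, 0], "angular": [0, 0, 0], "claw": 0.06}, {"translation": [0, 0, 0], "angular": [0, 0, 0], "claw": 0.06}]}}

```text
time_s: 5.67
ee_pos: [0.4769, 0.2451, 0.3375]
eef_rot: [2.453, 1.961, 0.001]
contact_force: [0.6, -0.8, -0.7]
width: 0.0601
finger_force: 0.0
```

Run:
```python
from h import *
o=monitor.get_obs(); print(o['ee_pos'],o['eef_rot'],o['contact_force'],o['moment']); R=Ro.from_rotvec(o['eef_rot']).as_matrix();print(R,o['ee_pos']+R[:,2]*.1473)
```

```text
[0.47687756 0.24507011 0.33754672] [2.45342464e+00 1.96146727e+00 1.35379178e-03] [ 0.64537856 -0.83149058 -0.65140207] [-0.00587689 -0.08980501 -0.00192498]
[[ 2.20129183e-01  9.75470249e-01  9.67087495e-04]
 [ 9.75470655e-01 -2.20129444e-01  1.70742905e-04]
 [ 3.79439056e-04  9.05779976e-04 -9.99999518e-01]] [0.47702001 0.24509526 0.19024679]
```

>>> {"api": "step_arm", "payload": {"increments": [{"translation": [0, 0.003, -0.02], "angular": [0, 0, 0], "claw": 0.06}, {"translation": [0, 0.003, -0.04], "angular": [0, 0, 0], "claw": 0.06}, {"translation": [0, 0.003, -0.055], "angular": [0, 0, 0], "claw": 0.055}, {"translation": [0, 0.003, -0.062], "angular": [0, 0, 0], "claw": 0.05}, {"translation": [0, 0.003, -0.062], "angular": [0, 0, 0], "claw": 0.04}]}}

```text
time_s: 6.08
ee_pos: [0.4768, 0.2483, 0.2741]
eef_rot: [-2.453, -1.961, 0.003]
contact_force: [-0.7, -0.2, -0.5]
width: 0.0451
finger_force: 0.0
```

>>> {"api": "step_arm", "payload": {"increments": [{"translation": [0, 0, 0], "angular": [0, 0, 0], "claw": 0.036}, {"translation": [0, 0, 0], "angular": [0, 0, 0], "claw": 0.03}, {"translation": [0, 0, 0], "angular": [0, 0, 0], "claw": 0.026}, {"translation": [0, 0, 0], "angular": [0, 0, 0], "claw": 0.02}, {"translation": [0, 0, 0], "angular": [0, 0, 0], "claw": 0.02}], "grip_force": 5}}

```text
time_s: 6.5
ee_pos: [0.4769, 0.2488, 0.2757]
eef_rot: [2.452, 1.963, 0.003]
contact_force: [-0.6, -0.3, 6.1]
width: 0.028
finger_force: 5.0
```

>>> {"api": "step_arm", "payload": {"increments": [{"translation": [0, 0, 0], "angular": [0, 0, 0], "claw": 0.02}, {"translation": [0, 0, 0], "angular": [0, 0, 0], "claw": 0.02}, {"translation": [0, 0, 0], "angular": [0, 0, 0], "claw": 0.02}]}}

```text
time_s: 6.75
ee_pos: [0.477, 0.2488, 0.2758]
eef_rot: [2.452, 1.963, 0.003]
contact_force: [-1.2, 0.4, 6.9]
width: 0.0277
finger_force: 5.0
```

Run:
```python
from h import *
o=monitor.get_obs(); print(o['ee_pos'],o['eef_rot'],o['contact_force'],o['moment'],o['width'],o['finger_force'])
```

```text
[0.47697156 0.24883866 0.27575281] [2.45216383 1.96250391 0.00308105] [-1.19828363  0.42818593  6.89823294] [-9.51908953e-02  4.21096336e-02 -5.61225172e-05] 0.027673426716782083 4.987194811692461
```

>>> {"api": "step_arm", "payload": {"increments": [{"translation": [0, 0, 0], "angular": [0, 0, 0], "claw": 0.02}, {"translation": [0, 0, 0], "angular": [0, 0, 0], "claw": 0.02}, {"translation": [0, 0, 0.001], "angular": [0, 0, 0], "claw": 0.02}, {"translation": [0, 0, 0.002], "angular": [0, 0, 0], "claw": 0.02}, {"translation": [0, 0, 0.003], "angular": [0, 0, 0], "claw": 0.02}], "grip_force": 25}}

```text
time_s: 7.17
ee_pos: [0.4767, 0.2487, 0.2774]
eef_rot: [-2.453, -1.963, 0.001]
contact_force: [0.4, 0.3, -3.3]
width: 0.0272
finger_force: 25.0
```

>>> {"api": "step_arm", "payload": {"increments": [{"translation": [0, 0, 0.001], "angular": [0, 0, 0], "claw": 0.02}, {"translation": [0, 0, 0.002], "angular": [0, 0, 0], "claw": 0.02}, {"translation": [0, 0, 0.003], "angular": [0, 0, 0], "claw": 0.02}, {"translation": [0, 0, 0.004], "angular": [0, 0, 0], "claw": 0.02}, {"translation": [0, 0, 0.005], "angular": [0, 0, 0], "claw": 0.02}]}}

```text
time_s: 7.58
ee_pos: [0.4768, 0.2487, 0.2828]
eef_rot: [-2.453, -1.963, 0.0]
contact_force: [0.1, 0.4, -3.3]
width: 0.0272
finger_force: 25.0
```

Run:
```python
from h import *
o=monitor.get_obs(); print(o['ee_pos'],o['eef_rot'],o['contact_force'],o['moment'],o['width'],o['finger_force'])
```

```text
[0.47675349 0.24873139 0.28277696] [-2.45277562e+00 -1.96276211e+00  4.29274800e-04] [ 0.14577434  0.39958144 -3.33205079] [-0.01435774 -0.00089609 -0.0381778 ] 0.027223346443807014 24.998240182176232
```

>>> {"api": "step_arm", "payload": {"increments": [{"translation": [0, 0, 0.003], "angular": [0, 0, 0], "claw": 0.02}, {"translation": [0, 0, 0.006], "angular": [0, 0, 0], "claw": 0.02}, {"translation": [0, 0, 0.009], "angular": [0, 0, 0], "claw": 0.02}, {"translation": [0, 0, 0.012], "angular": [0, 0, 0], "claw": 0.02}, {"translation": [0, 0, 0.015], "angular": [0, 0, 0], "claw": 0.02}]}}

```text
time_s: 8.0
ee_pos: [0.4768, 0.2487, 0.2981]
eef_rot: [2.453, 1.963, 0.0]
contact_force: [-0.4, -0.1, -3.7]
width: 0.0267
finger_force: 25.0
```

>>> {"api": "step_arm", "payload": {"increments": [{"translation": [0, 0, 0.004], "angular": [0, 0, 0], "claw": 0.02}, {"translation": [0, 0, 0.008], "angular": [0, 0, 0], "claw": 0.02}, {"translation": [0, 0, 0.012], "angular": [0, 0, 0], "claw": 0.02}, {"translation": [0, 0, 0.016], "angular": [0, 0, 0], "claw": 0.02}, {"translation": [0, 0, 0.019], "angular": [0, 0, 0], "claw": 0.02}]}}

```text
time_s: 8.42
ee_pos: [0.4768, 0.2487, 0.3173]
eef_rot: [2.453, 1.963, 0.001]
contact_force: [0.3, -0.3, -2.7]
width: 0.0272
finger_force: 25.0
```

>>> {"api": "step_arm", "payload": {"increments": [{"translation": [0, 0, 0], "angular": [0, 0, 0], "claw": 0.02}, {"translation": [0, 0, 0], "angular": [0, 0, 0], "claw": 0.02}, {"translation": [0, 0, 0], "angular": [0, 0, 0], "claw": 0.02}, {"translation": [0, 0, 0], "angular": [0, 0, 0], "claw": 0.02}, {"translation": [0, 0, 0], "angular": [0, 0, 0], "claw": 0.02}]}}

```text
time_s: 8.83
ee_pos: [0.4768, 0.2487, 0.3165]
eef_rot: [-2.453, -1.963, 0.001]
contact_force: [0.2, 0.9, -2.8]
width: 0.0271
finger_force: 25.0
```

>>> {"api": "step_arm", "payload": {"increments": [{"translation": [0, 0, 0], "angular": [0, 0, 0], "claw": 0.02}, {"translation": [0, 0, 0], "angular": [0, 0, 0], "claw": 0.02}, {"translation": [0, 0, 0], "angular": [0, 0, 0], "claw": 0.02}, {"translation": [0, 0, 0], "angular": [0, 0, 0], "claw": 0.02}, {"translation": [0, 0, 0], "angular": [0, 0, 0], "claw": 0.02}]}}

```text
time_s: 9.25
ee_pos: [0.4768, 0.2487, 0.3167]
eef_rot: [-2.453, -1.963, 0.0]
contact_force: [0.6, 0.3, -4.7]
width: 0.0274
finger_force: 25.0
```

Run:
```python
from h import *
_,im=snap('side','s4'); o,w=snap('wrist','w4'); print(o['ee_pos'],o['contact_force'],o['width'])
a=cv2.resize(im[270:410,230:350],(480,560),interpolation=cv2.INTER_CUBIC)
b=cv2.resize(w,(320,240)); c=np.zeros((560,800,3),np.uint8); c[:,:480]=a; c[:240,480:]=b
_,t=snap('top','t4'); c[250:500,480:]=cv2.resize(t[205:280,345:441],(320,250))
cv2.imwrite('pics/c4.png',c[:,:,::-1])
```

```text
[0.47679353 0.24873707 0.31673515] [-0.57392215 -1.04807078 -2.27741705] 0.027236561905231115
```

View pics/c4.png

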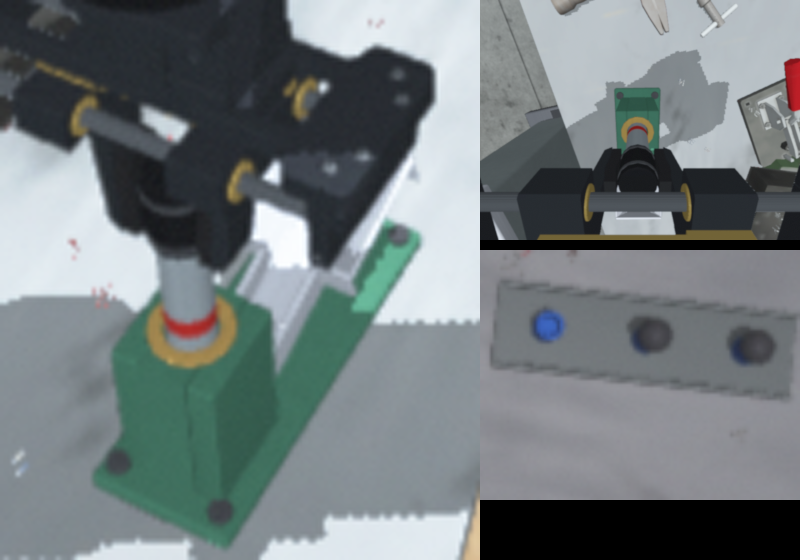

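The whole red band shows above the collar at (190,325) in the crop, with bare steel below it and no blue. Both grey balls are still in their pockets and the brass pocket is empty. Side forces are about 1 N, so I'm handing in.

```bash
python3 -c "
from bench import env
print(env.close_job())"
```

```text
the job is handed in; nothing more can be done
None
```

I handed the job in with the plunger held about 41 mm up, red band fully showing and blue hidden, and both grey balls still in their pockets; I saw the brass ball roll to the foot of the chute but could not see it go under the plunger.

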